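Clamp a food tin for opening with a pump-lever ratchet clamp

ROBOT

A 7-joint arm with a two-finger parallel gripper is mounted at the origin on a cart in front of the work surface, level with it; the furniture and walls round the work are solid. World frame = base frame: x ahead of the robot, y to its left, z up, the work surface at z = 0. Lengths are in m, angles in degrees, forces in N, time in s.
With the tool pointing down it reaches from about 0.425 to 0.875 m from the base axis. Payload 4.7 kg.
Tool frame: the origin (TCP) lies between the finger pads; the fingertips stand 22 mm ahead of it and the grasp point (between the pads) lies 3 mm ahead of it; z points along the fingers, y is the line along which they close (so a half turn about z gives the same grasp; the last joint's range is limited). The gripper opens to 87 mm and grips with 3 to 60 N. Pads are 19 mm wide; open, the fingers measure 117 mm over their backs; the gripper's body (75 mm by 190 mm) begins 51 mm behind the grasp point.
Start: joints at [-75.109, 18.392, -4.016, 83.108, 1.295, 78.541, -3.26], TCP at [0.158, 0.63, 0.245] pointing down, gripper open.
Joint ranges: [-163.93, 163.93], [-17.29, 119.83], [-79.2, 71.16], [3.27, 140.29], [-89.18, 269.18], [5.43, 117.66], [-154.24, 154.24]. Speed limits (degrees/s): [147.25, 147.25, 180, 180, 180, 180, 180].

INTERFACE

Orientations are given as [roll, pitch, yaw] about the fixed x, y, z axes, in that order (R = Rz(yaw) Ry(pitch) Rx(roll)).
In Python, from cell import env gives the robot as it stands.
- The arm moves only by the tool drive_tool, never from a script. Its argument "moves" is a list of rows, each a list of 3 entries, a list of its own where there are three numbers: the shift along the tool's x, y, z in mm, then the turn, a rotation vector about the tool's x, y, z in rad, then the closure, from 0 (fully open) to 1 (shut). In form: [[[x, y, z], [wx, wy, wz], jaw], ...]. A call has 1 to 12 rows; each row shifts and turns the commanded pose from where the row before left it, along the tool's axes as they then stand; what a row does not reach is not made up. A row lasts 1/12 s, in which the tool goes at most 41.7 mm and 7.16 degrees, less where a joint would pass 70% of its speed; a pose out of reach is approached as far as the arm can. A call with a gripper value outside its range is refused whole. The fingers move at their own pace and stop on an object; "newtons" is the grip in N (left out, the last holds). Time passes only in rows, so rows that do not move let the fingers close. It gives the time, the measured TCP pose, the force, the opening and the grip force at its end, in the units of the state.
- env.get_obs(): the state, without advancing time (a new reading comes with each control period).
- env.read_camera(name): name is "side" or "top" or "wrist"; returns (picture, depth): 384x512x3 uint8, blue, green, red; 384x512 float32, m along the optical axis (not along the pixel's ray), 0 where there is no reading.
- env.get_calibration(name): a dict with "fx", "fy", "cx", "cy" (pixels), "T" (4x4, takes a point from camera to world coordinates). Camera axes: x right, y down, z forward; pixel columns grow to the right and rows downward; lengths in m; the calibration is good to about 2 mm. A picture is of the moment at which its call begins: read the wrist's pose just before it. get_calibration takes no time and is no camera call; for the wrist camera it gives the pose at the moment of the call.
- env.sign_off(): hands the job in; it is judged then, once.
The state is a dict: "time_s": time; "qpos": joint angles; "joint_velocities": joint speeds; "effort": joint torques, N m; "tool_pos": TCP position; "tool_rot": TCP orientation; "force": force on the tool from outside, world axes, zero at the start; "wrist_torque": the same for the moment, N m; "grip_width": finger opening in m; "grasp_force": force on a finger pad.
Only numpy, scipy, OpenCV 4.12 (cv2) and the standard library are available. Lean on these libraries where they do the work, as an engineer would, in place of code of your own. Each camera call takes 0.05 s, during which the arm holds its last target. There are 200 camera calls.

TASK

Take the food tin out of the crate, stand it upright in the tin clamp just in front of the V jaw, and let go of it. Then pump the clamp's two levers (squeeze, release, squeeze again), never pushing the jaw itself, until the sprung pad holds the tin in the V, and squeeze on until the pad's red rod is about half pushed in, never all the way, so that the tin is not crushed. Finish still squeezing the levers like that so that I can open the tin, and leave the other things standing where they are.

Things in the scene. Friction and masses are not known exactly. Their poses are not given: they have to be found in the camera images.
- tin_centre (a point): Centre (half-way up) of the target: a loose round food tin, blue, white and red, 57 mm diameter, 72 mm tall, about 0.13 to 0.25 kg, standing upright in the crate (a like tin at the back right of the worktop is scenery); z axis up along the tin.
- tin: The same tin; its origin is the centre of its underside.
- crate: Open wooden crate fixed to the worktop, 290 (its x) x 200 (its y) x 45 mm high, walls and floor 6 mm thick; origin at the centre of its underside. Four containers stand in it, one in each quarter, near x = +-52 mm, y = +-42 mm of its frame; which is where varies. Fingers that close along the crate's x axis have the most room.
- jam_jar_centre (a point): Centre of another jar in the crate, red lid, 57 mm diameter, 85 mm tall. Leave it.
- sugar_jar_centre (a point): Centre of another jar in the crate, green lid, white contents, 65 mm diameter, 90 mm tall. Leave it.
- pepper_jar_centre (a point): Centre of another jar in the crate, white lid, red contents, 52 mm diameter, 80 mm tall. Leave it.
- mug_centre (a point): Centre of the small striped coffee cup, 65 x 88 mm, 50 mm tall, behind the work. Leave it.
- clamp: Tin clamp fixed to the worktop on a wooden board 310 (its x) x 110 (its y) x 14 mm thick; origin under the board's centre, z up. +x is the clamping direction: from the black ratchet housing (x -115 to -35 mm, 46 mm wide, top at z = 72 mm) with two orange squeeze levers, past the moving jaw, to the fixed orange V jaw (x 102 to 142 mm, 50 mm wide, top at z = 70 mm).
- seat (a point): Where the target tin's centre is when it stands on the board fully in the V jaw: clamp x = 88 mm, y = 0, 36 mm above the board's top. Axes as the clamp's. Set the tin down about 10 mm before this, towards the levers (-x), within 12 mm sideways; the pad pushes it the rest. Fingers that close along the clamp's y axis clear both jaws.
- pad_face (a point): Centre of the front face of the moving jaw's orange sprung pad (8 mm thick, 44 mm square, 18 to 62 mm above the worktop); axes as the clamp's. At the start it is 25 to 45 mm from the tin standing in the V, and moves only in the clamp's x direction.
- jaw: Moving steel jaw (50 mm square plate, 10 mm thick) with a toothed rod that sticks out behind the housing. It stays where the ratchet has pushed it, with about 3.5 N of friction. The ratchet teeth are 6 mm apart: a full pump (squeeze and full release) moves the jaw 12 to 14 mm; a squeeze may start with up to 6 mm of play. Not to be touched by the robot.
- pad (a joint): How far the sprung pad is pushed back into the jaw, m: 0 free (12 mm of red rod shows between pad and jaw), 0.012 all the way in. Spring 1.5 N plus 0.8 N per mm: 7 mm gives about 7 N on the tin. When the levers are released the jaw may slip back by up to one tooth.
- lever_grip (a point): Point half-way between the two levers at the height to grip them (118 mm above the worktop; lever tops at 138 mm). Axes as the clamp's. The levers stand apart along the clamp's x axis, 26 mm wide in y, 10 mm thick; squeezed from above with fingers closing along the clamp's x axis.
- lever_a (a joint): Angle of the lever farther from the V jaw, rad: 0 released, 0.14 fully squeezed (takes the ratchet 14 mm forward); the other lever moves equally and oppositely. Over the levers' backs at grip height: 68 mm released, 46 mm fully squeezed. They spring back by themselves (3 to 5 N at the grip). 20 N of grip is plenty.
Things that resemble listed ones, but are neither listed nor needed, are in the scene too. Leave any purple look-alike of the tin alone.

How it is judged:
By the outcome, as a careful person would: the job done as asked, in the order asked, and still so for the second after the job is handed in, while the arm keeps its last pose, push and grip.
It also fails if it takes over 72 s, if anything falls off the work surface, if the arm or the gripper's body presses on something with over 40 N, if the wrist force passes 120 N, or if a joint passes its speed limit or range.

## Working session

There is one attempt and no reset: what is moved stays moved. The work goes in short steps, Python scripts to look and compute and a tool call to move; the robot and the scene stay as the last step left them, time stands still between calls to the robot, and variables do not carry over. Pictures are saved under pics/ and viewed, at most 10 in all, crops included, and the job is handed in when it is done.

Besides the shell and the picture viewer there is one more tool, called after "Emit:" by a JSON object that holds its "op" and its "data". drive_tool: Moves the arm, as the interface text tells. Its arguments: {"type":"object","properties":{"moves":{"type":"array"},"newtons":{"type":"number"}},"required":["moves"]}

```bash
mkdir -p pics; ls; python3 - <<'E'
from cell import env
import cv2,numpy as np
o=env.get_obs();print({k:np.round(v,3) for k,v in o.items()})
for n in("top","side"):
    p,d=env.read_camera(n);cv2.imwrite(f"pics/{n}0.png",p);np.save(f"pics/{n}0.npy",d)
    c=env.get_calibration(n);print(n,c["fx"],c["cx"],c["cy"],np.round(c["T"],3).tolist())
E
```

```text
pics
{'time_s': np.float64(0.0), 'qpos': array([-75.109,  18.439,  -4.015,  83.175,   1.295,  78.54 ,  -3.26 ]), 'joint_velocities': array([ 0.038,  0.031,  0.01 , -0.051, -0.014, -0.003, -0.027]), 'effort': array([ 0.0000e+00, -4.9128e+01, -4.0400e-01, -3.1253e+01, -6.4000e-02,
        4.4000e-02,  0.0000e+00]), 'tool_pos': array([0.158, 0.63 , 0.243]), 'tool_rot': array([-1.79891e+02,  6.00000e-03,  1.65918e+02]), 'force': array([ 0.57 , -0.196,  0.21 ]), 'wrist_torque': array([ 0.058, -0.022, -0.003]), 'grasp_force': np.float64(0.0), 'grip_width': np.float64(0.087)}
top 385.62578075658195 259.24846443813163 199.71388956459646 [[-0.019, -0.991, 0.131, 0.481], [-0.999, 0.024, 0.038, 0.046], [-0.041, -0.13, -0.991, 1.025], [0.0, 0.0, 0.0, 1.0]]
side 388.10972061668303 251.9571571405495 193.21339417348744 [[0.981, -0.054, 0.187, 0.399], [-0.195, -0.298, 0.934, -0.824], [0.005, -0.953, -0.303, 0.412], [0.0, 0.0, 0.0, 1.0]]
```

View pics/top0.png

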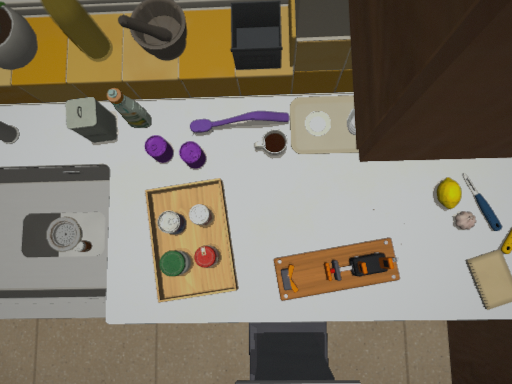

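View pics/side0.png

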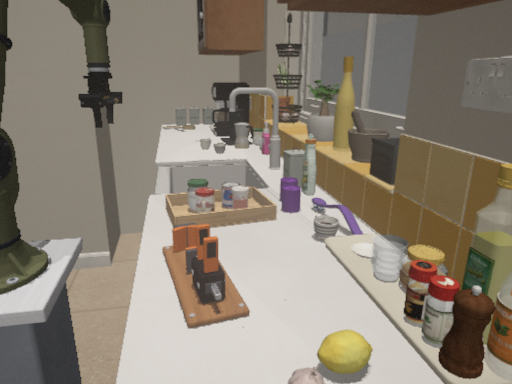

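```bash
cat >h.py <<'E'
import numpy as np,cv2
from cell import env
def ray(c,uv,z):
    uv=np.atleast_2d(np.asarray(uv,float));T=np.asarray(c["T"])
    d=np.c_[(uv[:,0]-c["cx"])/c["fx"],(uv[:,1]-c["cy"])/c["fy"],np.ones(len(uv))]@T[:3,:3].T
    return T[:3,3]+d*((z-T[2,3])/d[:,2])[:,None]
def cloud(c,d):
    v,u=np.indices(d.shape);T=np.asarray(c["T"])
    P=np.stack([(u-c["cx"])/c["fx"]*d,(v-c["cy"])/c["fy"]*d,d],-1)
    W=P@T[:3,:3].T+T[:3,3];W[d<=0]=np.nan;return W
E
python3 - <<'E'
from h import *
p=cv2.imread("pics/top0.png");d=np.load("pics/top0.npy");c=env.get_calibration("top")
W=cloud(c,d)
hsv=cv2.cvtColor(p,cv2.COLOR_BGR2HSV)
wood=cv2.inRange(hsv,(5,80,50),(25,255,255))
# board
for name,(x0,x1,y0,y1),z in(("board",(268,408,230,305),.014),("crate",(140,245,170,305),.045)):
    m=np.zeros_like(wood);m[y0:y1,x0:x1]=wood[y0:y1,x0:x1]
    m=cv2.morphologyEx(m,cv2.MORPH_CLOSE,np.ones((5,5)))
    k=max(cv2.findContours(m,0,1)[0],key=cv2.contourArea)[:,0]
    h=cv2.convexHull(k)[:,0]
    X=ray(c,h,z)[:,:2].astype(np.float32)
    r=cv2.minAreaRect(X*1000);print(name,r,cv2.boxPoints(r).round(1).tolist())
for n,u,v in(("tin",171,222),("pep",200,214),("sug",174,263),("jam",205,257)):
    q=W[v-8:v+9,u-8:u+9].reshape(-1,3);print(n,np.nanmedian(q,0).round(4),np.nanmax(q[:,2]).round(4))
a=cv2.resize(p[170:305,140:250],None,fx=3.5,fy=3.5,interpolation=2);b=cv2.resize(p[230:305,265:405],None,fx=4,fy=4,interpolation=2)
o=np.zeros((800,600,3),np.uint8);o[:a.shape[0],:a.shape[1]]=a;o[480:480+b.shape[0],:b.shape[1]]=b
cv2.imwrite("pics/c1.png",cv2.rotate(o,0))
E
```

```text
board ((431.4403381347656, -107.27072143554688), (108.30451202392578, 307.5145263671875), 9.042587280273438) [[353.79998779296875, 36.099998474121094], [402.1000061035156, -267.6000061035156], [509.1000061035156, -250.60000610351562], [460.79998779296875, 53.099998474121094]]
crate ((514.3431396484375, 262.4184265136719), (287.83056640625, 201.65740966796875), 7.804784297943115) [[358.1000061035156, 342.79998779296875], [385.5, 143.0], [670.5999755859375, 182.10000610351562], [643.2000122070312, 381.8999938964844]]
tin [0.5554 0.3042 0.0752] 0.0808
pep [0.5729 0.2291 0.0863] 0.0902
sug [0.455  0.2899 0.0961] 0.102
jam [0.4679 0.2157 0.0915] 0.0961
```

View pics/c1.png

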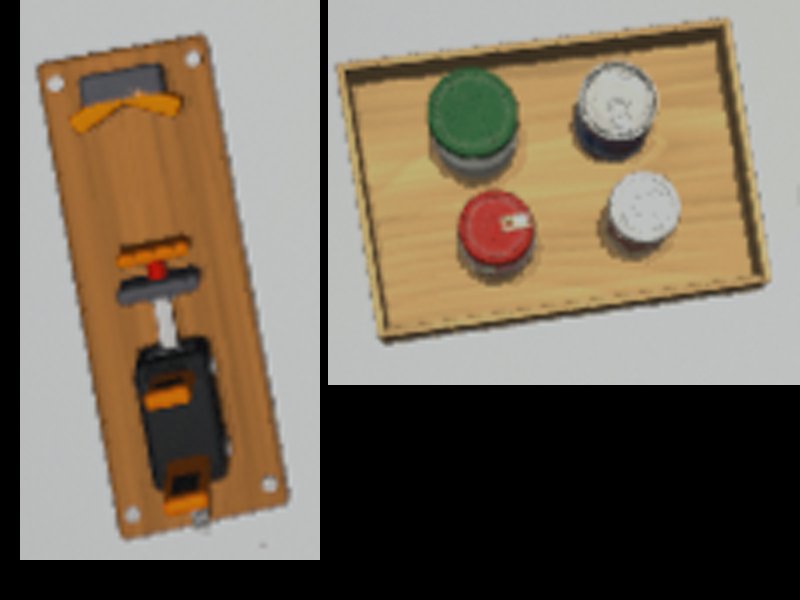

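```bash
cat >>h.py <<'E'
C0=np.array([.4314,-.1073]);A=np.radians(99.04);CX=np.array([np.cos(A),np.sin(A)]);CY=np.array([-CX[1],CX[0]])
def toclamp(X): X=np.atleast_2d(X)[:,:2]-C0;return np.c_[X@CX,X@CY]*1000
def fromclamp(x,y=0): return C0+(x*CX+y*CY)/1000
E
python3 - <<'E'
from h import *
p=cv2.imread("pics/top0.png");d=np.load("pics/top0.npy");c=env.get_calibration("top");W=cloud(c,d)
for n,u,v,zl in(("tin",171,222,.068),("jam",205,257,.08),("sug",174,263,.085),("pep",200,214,.076)):
    m=np.zeros(d.shape,bool);m[v-25:v+26,u-18:u+19]=True
    m&=(W[...,2]>zl)
    k,l,s,ce=cv2.connectedComponentsWithStats(m.astype(np.uint8));i=l[v,u];m=(l==i)
    vv,uu=np.nonzero(m);zt=np.nanpercentile(W[m][:,2],50)
    X=ray(c,np.c_[uu,vv],zt)[:,:2];print(n,len(uu),zt.round(4),"bbox mid",((X.min(0)+X.max(0))/2).round(4),"mean",X.mean(0).round(4),"r",(np.ptp(X,axis=0)/2).round(4),"cloudmean",np.nanmean(W[m],0).round(4))
hsv=cv2.cvtColor(p,cv2.COLOR_BGR2HSV)
m=cv2.inRange(hsv,(4,180,150),(16,255,255));m[:, :268]=0;m[:,405:]=0;m[:230]=0;m[305:]=0
n,l,s,ce=cv2.connectedComponentsWithStats(m)
for i in range(1,n):
    if s[i,4]<8: continue
    q=W[l==i];z=np.nanmedian(q[:,2]);t=toclamp(q);print(s[i].tolist(),ce[i].round(1),"z",z.round(3),np.nanpercentile(q[:,2],95).round(3),"clamp x,y range",np.nanpercentile(t,[5,50,95],axis=0).round(1).tolist())
print("place",fromclamp(78),"lev",fromclamp(-75))
E
```

```text
tin 418 0.0753 bbox mid [0.5581 0.3091] mean [0.5571 0.3092] r [0.0276 0.0278] cloudmean [0.5571 0.3091 0.0754]
jam 372 0.0914 bbox mid [0.4693 0.2147] mean [0.4702 0.2157] r [0.0252 0.0255] cloudmean [0.4702 0.2157 0.0911]
sug 548 0.0962 bbox mid [0.4564 0.2948] mean [0.4558 0.294 ] r [0.0298 0.0315] cloudmean [0.4558 0.2941 0.096 ]
pep 348 0.0863 bbox mid [0.5729 0.2316] mean [0.5733 0.2311] r [0.0249 0.0248] cloudmean [0.5734 0.2312 0.086 ]
[388, 258, 7, 12, 39] [391.  263.5] z 0.138 0.14 clamp x,y range [[-141.6, -10.5], [-106.7, 2.0], [-102.6, 22.3]]
[326, 263, 6, 19, 54] [328.7 271.5] z 0.062 0.064 clamp x,y range [[21.2, -18.8], [24.8, 0.8], [27.8, 19.8]]
[362, 263, 5, 10, 38] [364.2 267.3] z 0.139 0.141 clamp x,y range [[-49.3, -10.3], [-45.5, -0.9], [-42.1, 9.4]]
place [ 0.41914433 -0.03026885] lev [ 0.4431843  -0.18136842]
```

Emit:
{"op": "drive_tool", "data": {"moves": [[[0,0,0],[0,0,0.119],0],[[0,0,0],[0,0,0.119],0],[[0,0,0],[0,0,0.119],0],[[0,0,0],[0,0,0.119],0],[[0,0,0],[0,0,0.119],0],[[0,0,0],[0,0,0.119],0],[[0,0,0],[0,0,0.119],0],[[0,0,0],[0,0,0.119],0],[[0,0,0],[0,0,0.119],0],[[0,0,0],[0,0,0.119],0],[[0,0,0],[0,0,0],0]], "newtons": 20}}

```text
time_s: 1.02
tool_pos: [0.1581, 0.6302, 0.244]
tool_rot: [-180.0, 0.1, 97.6]
force: [0.4, 0.4, -0.3]
grip_width: 0.0871
grasp_force: 0.0
```

Emit:
{"op": "drive_tool", "data": {"moves": [[[-27,25,0],[0,0,0],0],[[-27,25,0],[0,0,0],0],[[-27,25,0],[0,0,0],0],[[-27,25,0],[0,0,0],0],[[-27,25,0],[0,0,0],0],[[-27,25,0],[0,0,0],0],[[-27,25,0],[0,0,0],0],[[-27,25,0],[0,0,0],0],[[-27,25,0],[0,0,0],0],[[-27,25,0],[0,0,0],0],[[-27,25,0],[0,0,0],0],[[0,0,0],[0,0,0],0]]}}

```text
time_s: 2.02
tool_pos: [0.4778, 0.3649, 0.2447]
tool_rot: [179.8, 0.3, 97.2]
force: [0.9, -1.6, -0.2]
grip_width: 0.0871
grasp_force: 0.0
```

Emit:
{"op": "drive_tool", "data": {"moves": [[[-22,24,0],[0,0,0],0],[[-22,24,0],[0,0,0],0],[[-22,23,0],[0,0,0],0],[[0,0,30],[0,0,0],0],[[0,0,30],[0,0,0],0],[[0,0,0],[0,0,0],0],[[0,0,0],[0,0,0],0]]}}

```text
time_s: 2.6
tool_pos: [0.5484, 0.3172, 0.1828]
tool_rot: [-179.8, 0.1, 97.9]
force: [-0.5, -0.5, 0.5]
grip_width: 0.087
grasp_force: 0.0
```

```bash
python3 - <<'E'
from h import *
o=env.get_obs();print(o["tool_pos"],o["tool_rot"])
p,d=env.read_camera("wrist");c=env.get_calibration("wrist");cv2.imwrite("pics/w1.png",p);np.save("pics/w1.npy",d)
W=cloud(c,d)
print(np.round(c["T"],3).tolist())
m=((W[...,2]>.066)&(np.hypot(W[...,0]-.557,W[...,1]-.309)<.036)&(W[...,2]<.085)).astype(np.uint8)
vv,uu=np.nonzero(m);X=W[vv,uu];print(len(uu),X.mean(0),((X.min(0)+X.max(0))/2),np.ptp(X,axis=0))
# rim circle from top-most points
k=X[X[:,2]>np.percentile(X[:,2],90)-.004];print(cv2.minEnclosingCircle((k[:,:2]*1000).astype(np.float32)))
E
```

```text
[0.54837951 0.3171545  0.18282408] [-1.79761357e+02  1.04611856e-01  9.78820211e+01]
[[0.991, 0.132, 0.039, 0.538], [0.137, -0.95, -0.279, 0.395], [0.0, 0.282, -0.959, 0.325], [0.0, 0.0, 0.0, 1.0]]
3458 [0.55931595 0.31391494 0.07725684] [0.55950957 0.31296013 0.07390679] [0.05648138 0.05715062 0.01579671]
((559.4345703125, 312.6577453613281), 28.611024856567383)
```

View pics/w1.png

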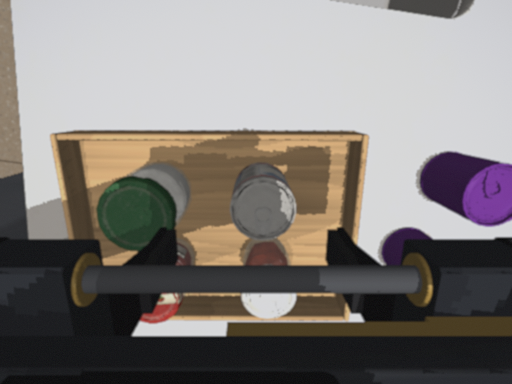

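Emit:
{"op": "drive_tool", "data": {"moves": [[[-7.5,9,0],[0,0,0],0],[[0,0,0],[0,0,0],0],[[0,0,20],[0,0,0],0],[[0,0,20],[0,0,0],0],[[0,0,0],[0,0,0],0],[[0,0,0],[0,0,0],0]]}}

```text
time_s: 3.15
tool_pos: [0.5599, 0.3109, 0.145]
tool_rot: [-180.0, 0.0, 97.7]
force: [0.3, 0.2, 0.9]
grip_width: 0.0871
grasp_force: 0.0
```

Emit:
{"op": "drive_tool", "data": {"moves": [[[0,0,20],[0,0,0],0],[[0,0,20],[0,0,0],0],[[0,0,20],[0,0,0],0],[[0,0,14],[0,0,0],0],[[0,0,7],[0,0,0],0],[[0,0,0],[0,0,0],0],[[0,0,0],[0,0,0],0.3],[[0,0,0],[0,0,0],0.5],[[0,0,0],[0,0,0],0.5],[[0,0,0],[0,0,0],0.5]], "newtons": 15}}

```text
time_s: 3.98
tool_pos: [0.5605, 0.3115, 0.0647]
tool_rot: [179.9, -0.1, 97.7]
force: [-0.4, -1.1, -0.2]
grip_width: 0.0682
grasp_force: 0.0
```

Emit:
{"op": "drive_tool", "data": {"moves": [[[0,0,0],[0,0,0],0.6],[[0,0,0],[0,0,0],0.7],[[0,0,0],[0,0,0],0.7],[[0,0,0],[0,0,0],0.7]]}}

```text
time_s: 4.32
tool_pos: [0.5596, 0.3113, 0.0641]
tool_rot: [-180.0, -0.0, 97.7]
force: [-2.4, -0.4, 4.7]
grip_width: 0.0569
grasp_force: 15.0
```

Emit:
{"op": "drive_tool", "data": {"moves": [[[0,0,-12],[0,0,0],0.7],[[0,0,-25],[0,0,0],0.7],[[0,0,-30],[0,0,0],0.7],[[0,0,-30],[0,0,0],0.7],[[0,0,-23],[0,0,0],0.7],[[0,0,0],[0,0,0],0.7]]}}

```text
time_s: 4.82
tool_pos: [0.5629, 0.3123, 0.19]
tool_rot: [179.5, -0.2, 97.7]
force: [2.3, -0.0, -1.4]
grip_width: 0.0569
grasp_force: 15.0
```

Emit:
{"op": "drive_tool", "data": {"moves": [[[-14,-8,0],[0,0,0],0.7],[[-27,-15,0],[0,0,0],0.7],[[-30,-18,0],[0,0,0],0.7],[[-30,-18,0],[0,0,0],0.7],[[-30,-18,0],[0,0,0],0.7],[[-30,-18,0],[0,0,0],0.7],[[-30,-18,0],[0,0,0],0.7],[[-30,-18,0],[0,0,0],0.7],[[-30,-17,0],[0,0,0],0.7],[[-25,-13,0],[0,0,0],0.7],[[-14,-8,0],[0,0,-0.023],0.7],[[0,0,0],[0,0,0],0.7]]}}

```text
time_s: 5.82
tool_pos: [0.4295, -0.003, 0.1826]
tool_rot: [-179.9, -0.0, 98.8]
force: [0.7, 1.0, -2.8]
grip_width: 0.0567
grasp_force: 15.0
```

```bash
python3 - <<'E'
from h import *
o=env.get_obs();print(o["tool_pos"],o["tool_rot"],o["grasp_force"])
t=fromclamp(78)-o["tool_pos"][:2];y=np.radians(o["tool_rot"][2]);print("tool x,y mm",1000*t@[np.cos(y),np.sin(y)],1000*t@[np.sin(y),-np.cos(y)])
p,d=env.read_camera("wrist");c=env.get_calibration("wrist");cv2.imwrite("pics/w2.png",p);np.save("pics/w2.npy",d)
p2,d2=env.read_camera("top")
cv2.imwrite("pics/c2.png",np.hstack([cv2.resize(p,(400,300)),cv2.resize(p2[210:310,250:410],(400,250))[:250] if 0 else cv2.resize(p2[200:320,250:410],(400,300))]))
E
```

```text
[ 0.42954316 -0.0030355   0.18264875] [-1.79906582e+02 -6.43352080e-03  9.87654608e+01] 14.998914913740009
tool x,y mm -25.33059501784816 -14.42746598048085
```

View pics/c2.png

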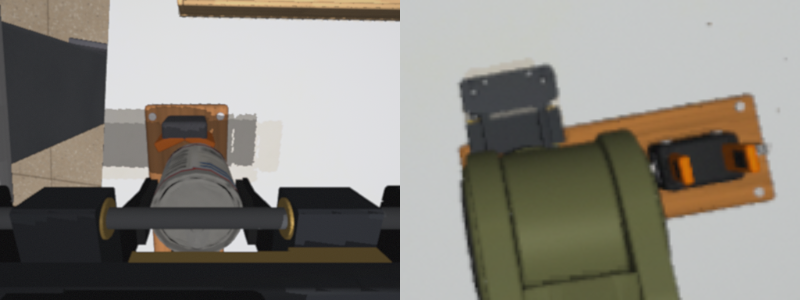

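Emit:
{"op": "drive_tool", "data": {"moves": [[[-13,-8,0],[0,0,0],0.7],[[-12,-6,0],[0,0,0],0.7],[[0,0,20],[0,0,0],0.7],[[0,0,30],[0,0,0],0.7],[[0,0,20],[0,0,0],0.7],[[0,0,0],[0,0,0],0.7],[[0,0,0],[0,0,0],0.7]]}}

```text
time_s: 6.5
tool_pos: [0.4207, -0.0262, 0.113]
tool_rot: [-179.8, 0.0, 99.1]
force: [1.0, -1.0, -1.7]
grip_width: 0.0569
grasp_force: 15.0
```

```bash
python3 - <<'E'
from h import *
o=env.get_obs();print(o["tool_pos"],o["tool_rot"],"tcp clamp",toclamp(o["tool_pos"]))
p,d=env.read_camera("wrist");c=env.get_calibration("wrist");W=cloud(c,d)
t=toclamp(W.reshape(-1,3));z=W[...,2].ravel()
for lo,hi in((.012,.017),(.05,.08)):
    m=(z>lo)&(z<hi)&(abs(t[:,1])<70)&(t[:,0]>95)&(t[:,0]<165);print(lo,m.sum(),np.percentile(t[m],[1,5,50,95,99],axis=0).round(1).tolist())
m=(z>.1)&(z<.15)&(np.hypot(t[:,0]-78,t[:,1])<32);print(m.sum(),np.percentile(t[m],[1,50,99],axis=0).round(1).tolist(),np.percentile(z[m],[5,50,95]))
E
```

```text
[ 0.42065555 -0.02620461  0.11296228] [-1.79842229e+02  4.55165700e-02  9.90547440e+01] tcp clamp [[81.77630315 -2.13103979]]
0.012 5398 [[95.7, -55.7], [98.5, -53.1], [136.9, -2.0], [153.3, 48.3], [154.1, 50.8]]
0.05 4884 [[99.3, -33.1], [107.0, -27.9], [125.3, -2.2], [141.5, 23.2], [142.1, 28.7]]
7567 [[56.8, -31.3], [90.4, 1.9], [109.3, 30.3]] [0.11589609 0.12524696 0.14104346]
```

Emit:
{"op": "drive_tool", "data": {"moves": [[[-4,0,10],[0,0,0],0.7],[[0,0,15],[0,0,0],0.7],[[0,0,8],[0,0,0],0.7],[[0,0,4],[0,0,0],0.7],[[0,0,0],[0,0,0],0.7],[[0,0,0],[0,0,0],0.7]]}}

```text
time_s: 7.05
tool_pos: [0.4225, -0.0299, 0.0769]
tool_rot: [180.0, 0.0, 99.1]
force: [-0.2, 0.6, -1.3]
grip_width: 0.0572
grasp_force: 15.0
```

Emit:
{"op": "drive_tool", "data": {"moves": [[[0,-1.5,2],[0,0,0],0.7],[[0,0,1],[0,0,0],0.7],[[0,0,1],[0,0,0],0.7],[[0,0,0],[0,0,0],0.7],[[0,0,0],[0,0,0],0.7]]}}

```text
time_s: 7.47
tool_pos: [0.4207, -0.03, 0.0726]
tool_rot: [180.0, -0.0, 99.1]
force: [0.6, 0.3, -2.4]
grip_width: 0.0569
grasp_force: 15.0
```

Emit:
{"op": "drive_tool", "data": {"moves": [[[0,0,1],[0,0,0],0.7],[[0,0,0],[0,0,0],0.7],[[0,0,0],[0,0,0],0.7]]}}

```text
time_s: 7.72
tool_pos: [0.421, -0.03, 0.072]
tool_rot: [180.0, -0.0, 99.1]
force: [-1.0, 0.7, 3.6]
grip_width: 0.057
grasp_force: 15.0
```

Emit:
{"op": "drive_tool", "data": {"moves": [[[0,0,1],[0,0,0],0.7],[[0,0,0],[0,0,0],0.7],[[0,0,0],[0,0,0],0.7]]}}

```text
time_s: 7.97
tool_pos: [0.421, -0.03, 0.072]
tool_rot: [-180.0, -0.0, 99.1]
force: [-5.4, -0.8, 15.0]
grip_width: 0.0569
grasp_force: 15.0
```

Emit:
{"op": "drive_tool", "data": {"moves": [[[0,0,-1],[0,0,0],0.7],[[0,0,0],[0,0,0],0.5],[[0,0,0],[0,0,0],0.3],[[0,0,0],[0,0,0],0.1],[[0,0,0],[0,0,0],0],[[0,0,0],[0,0,0],0],[[0,0,0],[0,0,0],0]]}}

```text
time_s: 8.55
tool_pos: [0.4206, -0.0301, 0.0714]
tool_rot: [-180.0, 0.0, 99.1]
force: [0.9, -0.3, -0.3]
grip_width: 0.0795
grasp_force: 0.0
```

Emit:
{"op": "drive_tool", "data": {"moves": [[[0,0,-10],[0,0,0],0],[[0,0,-25],[0,0,0],0],[[0,0,-35],[0,0,0],0],[[0,0,-35],[0,0,0],0],[[0,0,-35],[0,0,0],0],[[0,0,-20],[0,0,0],0],[[0,0,0],[0,0,0],0]]}}

```text
time_s: 9.13
tool_pos: [0.4235, -0.0301, 0.2371]
tool_rot: [179.4, -0.0, 99.0]
force: [1.1, 0.2, -0.3]
grip_width: 0.0867
grasp_force: 0.0
```

Emit:
{"op": "drive_tool", "data": {"moves": [[[-15,0,0],[0,0,0],0],[[-30,0,0],[0,0,0],0],[[-30,0,0],[0,0,0],0],[[-30,0,0],[0,0,0],0],[[-30,0,0],[0,0,0],0],[[-19,0,0],[0,0,0],0],[[0,0,0],[0,0,0],0]]}}

```text
time_s: 9.72
tool_pos: [0.4442, -0.187, 0.2317]
tool_rot: [-180.0, 0.1, 98.6]
force: [0.1, 0.1, 0.6]
grip_width: 0.0869
grasp_force: 0.0
```

```bash
python3 - <<'E'
from h import *
o=env.get_obs();print(o["qpos"].round(1),o["tool_pos"].round(4),toclamp(o["tool_pos"]),o["tool_rot"].round(2))
for n in("top","wrist","side"):
    p,d=env.read_camera(n);cv2.imwrite(f"pics/{n}3.png",p);np.save(f"pics/{n}3.npy",d)
    if n=="wrist":
        c=env.get_calibration(n);W=cloud(c,d);t=toclamp(W.reshape(-1,3)).reshape(384,512,2);hsv=cv2.cvtColor(p,cv2.COLOR_BGR2HSV)
        m=cv2.inRange(hsv,(4,150,110),(17,255,255))>0
        for lo,hi in((.055,.075),(.11,.145)):
            k=m&(W[...,2]>lo)&(W[...,2]<hi);N,l,s,ce=cv2.connectedComponentsWithStats(k.astype(np.uint8))
            for i in range(1,N):
                if s[i,4]>60: print(lo,s[i].tolist(),np.percentile(t[l==i],[3,50,97],axis=0).round(1).tolist(),np.percentile(W[l==i][:,2],[5,50,95]).round(3))
a=cv2.imread("pics/top3.png")[200:320,250:410];b=cv2.imread("pics/side3.png")[200:330,140:300]
w=cv2.imread("pics/wrist3.png")
o=np.zeros((600,800,3),np.uint8);o[:300,:400]=cv2.resize(a,(400,300));o[300:,:370]=cv2.resize(b,(370,300));o[:300,400:]=cv2.resize(w,(400,300));cv2.imwrite("pics/c3.png",o)
E
```

```text
[-30.1  -4.8  48.  108.7   3.9  74.5  25.4] [ 0.4442 -0.187   0.2317] [[-80.73287795  -0.11678237]] [-1.7998e+02  1.5000e-01  9.8650e+01]
0.055 [229, 73, 46, 10, 373] [[24.9, -21.4], [27.7, -1.3], [31.3, 18.7]] [0.06  0.062 0.063]
0.11 [238, 160, 29, 10, 253] [[-45.3, -11.3], [-41.9, -1.9], [-38.8, 9.1]] [0.136 0.137 0.139]
0.11 [239, 232, 28, 8, 206] [[-105.1, -11.9], [-101.7, -1.9], [-98.9, 8.8]] [0.136 0.137 0.139]
```

View pics/c3.png

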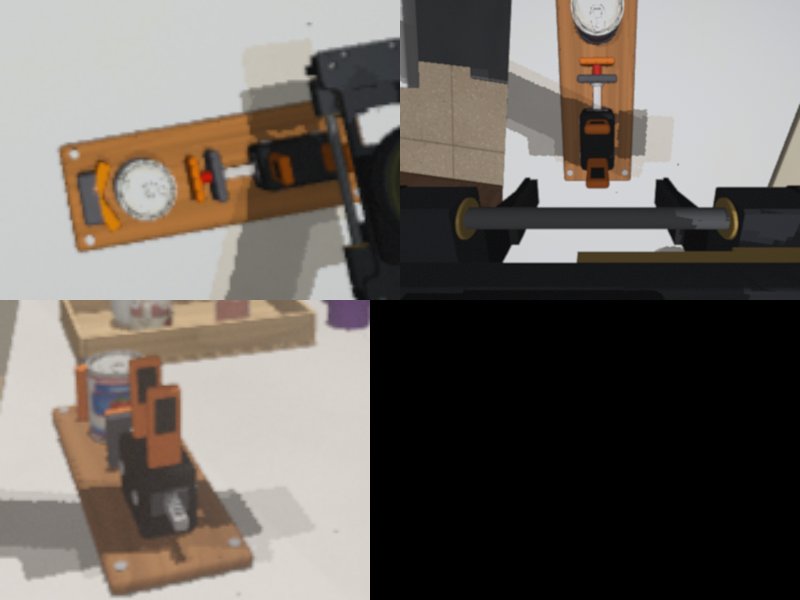

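Emit:
{"op": "drive_tool", "data": {"moves": [[[7,0.7,0],[0,0,0.12],0],[[0,0,0],[0,0,0.12],0],[[0,0,0],[0,0,0.12],0],[[0,0,0],[0,0,0.12],0],[[0,0,0],[0,0,0.12],0],[[0,0,0],[0,0,0.12],0],[[0,0,0],[0,0,0.12],0],[[0,0,0],[0,0,0.12],0],[[0,0,0],[0,0,0.12],0],[[0,0,0],[0,0,0.12],0],[[0,0,0],[0,0,0.12],0],[[0,0,0],[0,0,0.12],0]]}}

```text
time_s: 10.87
tool_pos: [0.4444, -0.1733, 0.2313]
tool_rot: [-179.9, 0.0, 16.4]
force: [1.2, 1.0, 0.1]
grip_width: 0.0872
grasp_force: 0.0
```

Emit:
{"op": "drive_tool", "data": {"moves": [[[0,0,0],[0,0,0.12],0],[[0,0,20],[0,0,0],0],[[0,0,20],[0,0,0],0],[[0,0,0],[0,0,0],0],[[0,0,0],[0,0,0],0],[[0,0,0],[0,0,0],0]]}}

```text
time_s: 11.37
tool_pos: [0.4449, -0.1744, 0.1924]
tool_rot: [180.0, -0.0, 9.8]
force: [0.0, 0.2, -0.3]
grip_width: 0.087
grasp_force: 0.0
```

```bash
cat >>h.py <<'E'
def look():
    o=env.get_obs();print(o["qpos"].round(1),o["tool_pos"].round(4),"clamp",toclamp(o["tool_pos"]).round(1),o["tool_rot"].round(2),o["time_s"])
    for n in("top","wrist"):
        c=env.get_calibration(n);p,d=env.read_camera(n);W=cloud(c,d);t=toclamp(W.reshape(-1,3)).reshape(384,512,2);hsv=cv2.cvtColor(p,cv2.COLOR_BGR2HSV)
        org=cv2.inRange(hsv,(4,150,70),(17,255,255))>0;red=(cv2.inRange(hsv,(0,150,70),(3,255,255))+cv2.inRange(hsv,(174,150,70),(180,255,255)))>0
        dark=cv2.inRange(hsv,(0,0,0),(180,90,130))>0
        inb=(abs(t[...,1])<30)&(t[...,0]>-125)&(t[...,0]<95)
        for nm,mm,lo,hi,x0 in(("pad",org,.055,.066,0),("lev",org,.11,.145,-125),("red",red,.03,.06,0),("jaw",dark,.058,.068,-25)):
            k=mm&inb&(W[...,2]>lo)&(W[...,2]<hi)&(t[...,0]>x0)&(t[...,0]<(75 if nm!="lev" else 0));N,l,s,ce=cv2.connectedComponentsWithStats(k.astype(np.uint8))
            for i in range(1,N):
                if s[i,4]>12: print(n,nm,s[i].tolist(),np.percentile(t[l==i],[5,50,95],axis=0).round(1).tolist(),np.median(W[l==i][:,2]).round(3))
        k=(W[...,2]>.074)&(W[...,2]<.1)&inb&(t[...,0]>45)
        if k.sum()>50: print(n,"tin",k.sum(),np.percentile(t[k],[1,50,99],axis=0).round(1).tolist())
        yield p
def shot(name):
    a,w=look();o=np.hstack([cv2.resize(a[210:300,260:380],(400,300)),cv2.resize(w,(400,300))]);cv2.imwrite(f"pics/{name}.png",o)
E
python3 -c "
from h import *
shot('c4')"
```

```text
[-24.8  -2.5  42.5 112.1   1.8  69.7 -63.2] [ 0.4449 -0.1744  0.1924] clamp [[-68.4  -2.8]] [ 1.80e+02 -5.00e-02  9.75e+00] 11.3667
top pad [326, 263, 6, 18, 61] [[21.4, -18.4], [25.2, -0.1], [28.6, 19.2]] 0.061
top red [330, 269, 5, 4, 15] [[10.4, -3.5], [14.2, 1.0], [18.4, 4.5]] 0.051
top jaw [334, 260, 7, 21, 62] [[0.1, -22.3], [5.2, -0.4], [8.6, 21.6]] 0.066
top tin 397 [[50.3, -27.0], [74.3, -0.2], [94.4, 25.8]]
wrist pad [145, 170, 14, 46, 442] [[22.1, -20.7], [24.7, -2.3], [28.9, 17.6]] 0.061
wrist lev [211, 197, 20, 44, 583] [[-49.8, -13.7], [-45.8, -6.6], [-41.1, 7.5]] 0.137
wrist lev [291, 197, 22, 44, 578] [[-108.1, -13.8], [-103.4, -7.6], [-99.8, 6.9]] 0.137
wrist red [158, 184, 8, 12, 85] [[14.9, -6.1], [18.2, -2.3], [21.6, 3.1]] 0.051
wrist jaw [91, 162, 14, 7, 38] [[66.9, -29.6], [69.8, -28.7], [74.4, -26.8]] 0.064
wrist jaw [165, 167, 16, 54, 600] [[0.1, -24.0], [3.6, -2.7], [8.8, 19.6]] 0.067
wrist jaw [103, 168, 23, 38, 135] [[49.9, -23.7], [51.2, -8.0], [61.4, 6.9]] 0.064
wrist tin 3130 [[50.2, -29.1], [73.4, -3.4], [94.6, 25.3]]
```

View pics/c4.png

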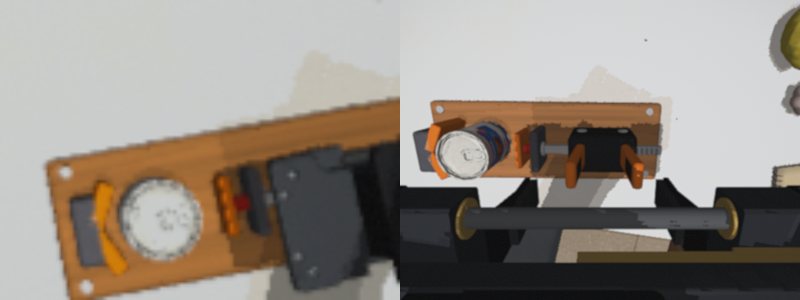

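Emit:
{"op": "drive_tool", "data": {"moves": [[[-1.3,6.6,0],[0,0,0.012],0],[[0,0,20],[0,0,0],0],[[0,0,20],[0,0,0],0],[[0,0,20],[0,0,0],0],[[0,0,11],[0,0,0],0],[[0,0,0],[0,0,0],0],[[0,0,0],[0,0,0],0]]}}

```text
time_s: 12.05
tool_pos: [0.4444, -0.1823, 0.1208]
tool_rot: [180.0, 0.0, 8.9]
force: [0.3, 0.2, 1.2]
grip_width: 0.0874
grasp_force: 0.0
```

Emit:
{"op": "drive_tool", "data": {"moves": [[[0,0,0],[0,0,0],0.15],[[0,0,0],[0,0,0],0.2],[[0,0,0],[0,0,0],0.25],[[0,0,0],[0,0,0],0.25],[[0,0,0],[0,0,0],0.25]], "newtons": 20}}

```text
time_s: 12.47
tool_pos: [0.445, -0.1817, 0.1214]
tool_rot: [-180.0, -0.1, 9.0]
force: [-0.1, 0.8, 4.0]
grip_width: 0.067
grasp_force: 2.8
```

Emit:
{"op": "drive_tool", "data": {"moves": [[[0,0,0],[0,0,0],0.35],[[0,0,0],[0,0,0],0.42],[[0,0,0],[0,0,0],0.48],[[0,0,0],[0,0,0],0.48],[[0,0,0],[0,0,0],0.48],[[0,0,0],[0,0,0],0.48]]}}

```text
time_s: 12.97
tool_pos: [0.445, -0.1818, 0.1218]
tool_rot: [-180.0, -0.1, 9.0]
force: [-1.6, 1.2, 10.0]
grip_width: 0.0476
grasp_force: 20.3
```

```bash
python3 -c "
from h import *
shot('c5')"
```

```text
[-23.4   3.5  44.2 116.5  -2.9  61.  -58.9] [ 0.445  -0.1818  0.1218] clamp [[-75.7  -1.7]] [-1.7998e+02 -8.0000e-02  8.9900e+00] 12.9667
top pad [322, 263, 6, 19, 63] [[31.9, -19.5], [35.4, -0.0], [38.8, 18.8]] 0.062
top red [326, 269, 5, 5, 19] [[20.3, -4.3], [23.5, 0.2], [28.1, 5.0]] 0.052
top jaw [330, 261, 7, 20, 53] [[9.8, -19.8], [15.6, 1.1], [19.0, 21.3]] 0.066
top tin 399 [[50.0, -27.2], [74.2, -0.3], [94.4, 25.6]]
wrist pad [86, 189, 21, 50, 711] [[32.2, -21.3], [34.2, -5.7], [38.9, 11.0]] 0.061
wrist pad [73, 209, 7, 14, 22] [[49.6, -8.2], [50.4, -4.2], [52.0, 1.0]] 0.056
wrist lev [277, 231, 22, 34, 633] [[-96.5, -14.0], [-92.0, -12.9], [-87.7, -9.6]] 0.13
wrist lev [205, 232, 22, 33, 631] [[-62.2, -13.9], [-58.1, -12.9], [-53.4, -9.6]] 0.13
wrist lev [208, 294, 18, 8, 108] [[-61.8, 6.3], [-58.4, 7.8], [-55.1, 10.0]] 0.138
wrist lev [278, 294, 17, 7, 94] [[-94.7, 6.1], [-91.4, 7.6], [-88.2, 9.4]] 0.138
wrist red [70, 199, 8, 8, 16] [[51.5, -15.3], [52.5, -13.7], [53.3, -9.6]] 0.055
wrist red [105, 207, 9, 16, 108] [[27.2, -6.2], [29.8, -2.1], [32.1, 3.3]] 0.051
wrist jaw [25, 181, 21, 9, 72] [[66.9, -29.4], [70.4, -28.7], [74.7, -27.0]] 0.064
wrist jaw [111, 187, 24, 52, 879] [[10.3, -24.6], [12.9, -8.9], [18.5, 8.4]] 0.066
wrist jaw [50, 189, 28, 52, 212] [[49.8, -21.9], [51.1, -2.9], [59.3, 9.3]] 0.064
wrist tin 3754 [[50.0, -29.3], [65.8, -7.1], [83.9, 19.6]]
```

Emit:
{"op": "drive_tool", "data": {"moves": [[[0,0,0],[0,0,0],0.35],[[0,0,0],[0,0,0],0.25],[[0,0,0],[0,0,0],0.15],[[0,0,0],[0,0,0],0.1],[[0,0,0],[0,0,0],0.1],[[0,0,0],[0,0,0],0.1],[[0,0,0],[0,0,0],0.1]]}}

```text
time_s: 13.65
tool_pos: [0.4438, -0.1819, 0.1201]
tool_rot: [-180.0, 0.1, 9.0]
force: [0.6, 0.5, 0.3]
grip_width: 0.0771
grasp_force: 0.0
```

Emit:
{"op": "drive_tool", "data": {"moves": [[[0,0,0],[0,0,0],0.18],[[0,0,0],[0,0,0],0.25],[[0,0,0],[0,0,0],0.32],[[0,0,0],[0,0,0],0.37],[[0,0,0],[0,0,0],0.42],[[0,0,0],[0,0,0],0.46],[[0,0,0],[0,0,0],0.49],[[0,0,0],[0,0,0],0.49],[[0,0,0],[0,0,0],0.49]]}}

```text
time_s: 14.4
tool_pos: [0.4442, -0.1819, 0.121]
tool_rot: [-180.0, 0.0, 9.0]
force: [-3.2, 0.4, 6.3]
grip_width: 0.0478
grasp_force: 20.2
```

```bash
python3 -c "
from h import *
shot('c6')" | grep -v lev
```

```text
[-23.4   3.5  44.2 116.5  -2.8  61.  -58.9] [ 0.4442 -0.1819  0.121 ] clamp [[-75.7  -0.9]] [-1.7997e+02  2.0000e-02  8.9800e+00] 14.4
top pad [319, 264, 7, 18, 59] [[37.6, -19.1], [41.6, -1.6], [44.7, 18.5]] 0.061
top red [324, 269, 5, 5, 20] [[25.9, -5.2], [30.0, -0.2], [35.3, 4.2]] 0.052
top jaw [327, 261, 8, 21, 59] [[15.5, -22.6], [20.6, -0.6], [25.0, 21.1]] 0.066
top tin 401 [[50.0, -27.0], [74.0, -0.3], [94.3, 25.7]]
wrist pad [73, 189, 25, 50, 763] [[38.2, -21.0], [40.3, -5.3], [45.6, 11.3]] 0.061
wrist red [97, 206, 8, 16, 93] [[33.7, -6.0], [36.2, -2.2], [38.2, 2.7]] 0.051
wrist jaw [25, 180, 22, 10, 81] [[66.0, -29.5], [70.2, -28.5], [74.4, -26.4]] 0.064
wrist jaw [101, 185, 25, 54, 941] [[16.3, -24.7], [18.8, -8.5], [24.7, 9.1]] 0.066
wrist jaw [49, 188, 17, 18, 35] [[53.4, -23.3], [57.1, -20.3], [61.4, -14.0]] 0.064
wrist jaw [66, 198, 10, 23, 34] [[49.6, -15.5], [51.3, -8.9], [53.5, -1.6]] 0.06
wrist jaw [61, 203, 16, 38, 137] [[49.6, -11.4], [50.7, 2.0], [53.2, 10.5]] 0.065
wrist tin 3753 [[49.9, -29.2], [65.5, -6.8], [83.1, 20.3]]
```

Emit:
{"op": "drive_tool", "data": {"moves": [[[0,0,0],[0,0,0],0.3],[[0,0,0],[0,0,0],0.1],[[0,0,0],[0,0,0],0],[[0,0,0],[0,0,0],0],[[0,0,0],[0,0,0],0],[[0,0,0],[0,0,0],0],[[0,0,0],[0,0,0],0],[[0,0,0],[0,0,0],0],[[0,0,0],[0,0,0],0],[[0,0,0],[0,0,0],0]]}}

```text
time_s: 15.33
tool_pos: [0.4444, -0.1818, 0.1205]
tool_rot: [180.0, -0.0, 9.0]
force: [0.2, -0.1, 0.3]
grip_width: 0.0868
grasp_force: 0.0
```

```bash
python3 -c "
from h import *
shot('c7')"
```

```text
[-23.4   3.6  44.2 116.6  -2.9  60.9 -58.9] [ 0.4444 -0.1818  0.1205] clamp [[-75.6  -1.1]] [ 1.80e+02 -1.00e-02  8.98e+00] 15.3333
top pad [319, 264, 7, 18, 59] [[37.4, -19.1], [41.4, -1.2], [44.8, 18.6]] 0.062
top red [324, 269, 5, 5, 20] [[25.6, -5.1], [30.0, -0.1], [35.1, 4.4]] 0.052
top jaw [327, 261, 8, 21, 65] [[15.6, -22.0], [20.8, -0.9], [24.9, 22.0]] 0.066
top tin 399 [[50.2, -27.1], [73.8, -0.4], [94.3, 25.9]]
wrist pad [76, 189, 22, 50, 744] [[38.3, -21.0], [40.5, -5.4], [45.3, 10.9]] 0.061
wrist lev [295, 231, 33, 34, 689] [[-107.7, -14.0], [-102.9, -12.8], [-99.3, -9.4]] 0.13
wrist lev [176, 232, 33, 33, 692] [[-50.5, -13.9], [-46.8, -12.8], [-41.7, -9.6]] 0.13
wrist lev [180, 294, 18, 8, 124] [[-48.8, 5.9], [-45.4, 7.7], [-41.8, 10.0]] 0.138
wrist lev [306, 294, 17, 7, 101] [[-107.7, 5.9], [-104.3, 7.5], [-101.0, 9.2]] 0.138
wrist red [96, 207, 8, 15, 93] [[33.6, -6.0], [36.3, -2.1], [38.4, 2.7]] 0.051
wrist jaw [25, 180, 19, 10, 76] [[66.6, -29.6], [70.2, -28.6], [74.1, -26.6]] 0.064
wrist jaw [101, 186, 26, 70, 1183] [[16.3, -24.4], [19.0, -3.4], [24.7, 19.4]] 0.066
wrist jaw [45, 189, 32, 50, 199] [[49.8, -22.7], [51.1, -4.2], [60.4, 8.1]] 0.065
wrist tin 2719 [[49.9, -29.4], [65.0, -12.0], [83.2, 2.7]]
```

View pics/c7.png

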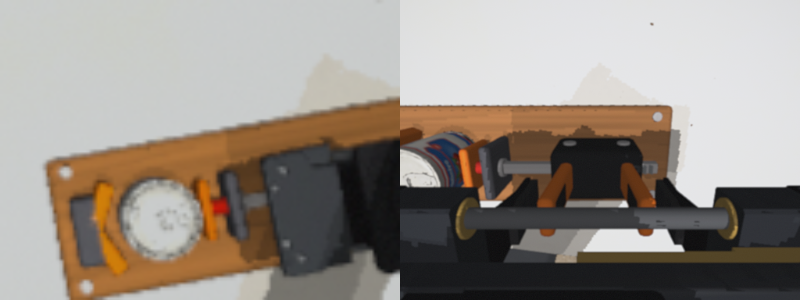

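Emit:
{"op": "drive_tool", "data": {"moves": [[[0,0,0],[0,0,0],0.15],[[0,0,0],[0,0,0],0.2],[[0,0,0],[0,0,0],0.25],[[0,0,0],[0,0,0],0.3],[[0,0,0],[0,0,0],0.34],[[0,0,0],[0,0,0],0.38],[[0,0,0],[0,0,0],0.42],[[0,0,0],[0,0,0],0.46],[[0,0,0],[0,0,0],0.49],[[0,0,0],[0,0,0],0.49],[[0,0,0],[0,0,0],0.49]]}}

```text
time_s: 16.35
tool_pos: [0.4444, -0.1819, 0.1213]
tool_rot: [-180.0, -0.0, 9.0]
force: [-3.2, 2.2, 8.2]
grip_width: 0.0477
grasp_force: 20.2
```

```bash
python3 -c "
from h import *
shot('c8')"|grep -v lev
```

```text
[-23.4   3.5  44.2 116.5  -2.8  61.  -58.9] [ 0.4444 -0.1819  0.1213] clamp [[-75.7  -1.1]] [-1.7997e+02 -1.0000e-02  8.9800e+00] 16.35
top pad [314, 265, 7, 18, 56] [[49.3, -18.8], [52.7, 0.4], [56.3, 18.9]] 0.062
top red [319, 270, 5, 5, 18] [[37.7, -4.1], [42.1, -0.2], [46.6, 4.6]] 0.051
top jaw [322, 262, 8, 21, 56] [[28.1, -21.9], [33.8, 2.5], [36.9, 21.8]] 0.066
top tin 323 [[59.1, -27.7], [79.2, -0.7], [94.7, 26.2]]
wrist pad [58, 189, 25, 52, 804] [[50.0, -20.9], [52.1, -5.5], [57.9, 11.6]] 0.061
wrist red [81, 207, 7, 15, 75] [[46.3, -6.0], [48.4, -2.1], [50.2, 3.0]] 0.052
wrist jaw [84, 186, 26, 53, 954] [[28.1, -24.5], [30.5, -8.3], [36.5, 9.0]] 0.066
wrist jaw [36, 188, 17, 21, 43] [[60.9, -23.4], [65.6, -20.3], [69.8, -13.3]] 0.065
wrist jaw [51, 210, 13, 40, 132] [[58.3, -8.3], [59.5, 4.0], [65.5, 17.5]] 0.065
wrist tin 2848 [[58.3, -28.7], [69.1, -6.3], [83.9, 19.8]]
```

Emit:
{"op": "drive_tool", "data": {"moves": [[[0,0,0],[0,0,0],0.3],[[0,0,0],[0,0,0],0.1],[[0,0,0],[0,0,0],0],[[0,0,0],[0,0,0],0],[[0,0,0],[0,0,0],0],[[0,0,0],[0,0,0],0],[[0,0,0],[0,0,0],0],[[0,0,0],[0,0,0],0],[[0,0,0],[0,0,0],0],[[0,0,0],[0,0,0],0]]}}

```text
time_s: 17.28
tool_pos: [0.4443, -0.1818, 0.1205]
tool_rot: [-180.0, 0.0, 9.0]
force: [0.4, -1.3, -0.1]
grip_width: 0.0867
grasp_force: 0.0
```

Emit:
{"op": "drive_tool", "data": {"moves": [[[0,0,0],[0,0,0],0.15],[[0,0,0],[0,0,0],0.2],[[0,0,0],[0,0,0],0.24],[[0,0,0],[0,0,0],0.28],[[0,0,0],[0,0,0],0.31],[[0,0,0],[0,0,0],0.34],[[0,0,0],[0,0,0],0.36],[[0,0,0],[0,0,0],0.37],[[0,0,0],[0,0,0],0.37],[[0,0,0],[0,0,0],0.37],[[0,0,0],[0,0,0],0.37]]}}

```text
time_s: 18.2
tool_pos: [0.4444, -0.1819, 0.1212]
tool_rot: [-180.0, -0.0, 9.0]
force: [-2.4, 0.1, 6.6]
grip_width: 0.0552
grasp_force: 11.8
```

```bash
python3 -c "
from h import *
shot('c9')"|grep -v levx
```

```text
[-23.4   3.5  44.2 116.5  -2.8  61.  -58.9] [ 0.4444 -0.1819  0.1212] clamp [[-75.7  -1.1]] [-1.7998e+02 -1.0000e-02  8.9800e+00] 18.2
top pad [314, 265, 6, 18, 52] [[51.3, -19.4], [54.3, -1.0], [57.8, 19.4]] 0.062
top jaw [320, 263, 7, 20, 51] [[34.7, -22.5], [39.6, -3.6], [42.5, 20.7]] 0.066
top tin 311 [[60.1, -28.2], [79.9, -1.0], [94.7, 26.2]]
wrist pad [55, 189, 25, 50, 807] [[51.8, -21.0], [53.8, -5.5], [60.3, 10.9]] 0.061
wrist lev [192, 231, 27, 34, 671] [[-57.3, -13.9], [-53.4, -12.9], [-48.8, -9.3]] 0.13
wrist lev [284, 231, 27, 34, 668] [[-101.1, -13.9], [-96.6, -12.9], [-92.6, -9.2]] 0.13
wrist lev [196, 294, 18, 7, 109] [[-56.4, 6.3], [-53.1, 7.8], [-49.5, 9.8]] 0.138
wrist lev [290, 294, 17, 7, 95] [[-100.2, 6.2], [-96.9, 7.8], [-93.7, 9.7]] 0.138
wrist jaw [75, 185, 28, 54, 984] [[33.7, -24.6], [36.0, -8.7], [42.2, 9.2]] 0.066
wrist jaw [36, 188, 16, 19, 30] [[62.8, -23.5], [68.0, -21.2], [71.3, -13.8]] 0.064
wrist jaw [49, 200, 11, 43, 125] [[59.9, -13.5], [61.0, 0.0], [63.6, 11.6]] 0.065
wrist tin 2571 [[59.8, -28.4], [70.1, -6.8], [83.9, 18.8]]
```

Emit:
{"op": "drive_tool", "data": {"moves": [[[0,0,0],[0,0,0],0.38],[[0,0,0],[0,0,0],0.39],[[0,0,0],[0,0,0],0.4],[[0,0,0],[0,0,0],0.41],[[0,0,0],[0,0,0],0.41],[[0,0,0],[0,0,0],0.41],[[0,0,0],[0,0,0],0.41]]}}

```text
time_s: 18.88
tool_pos: [0.4444, -0.1819, 0.1212]
tool_rot: [-180.0, -0.0, 9.0]
force: [-2.3, 0.6, 8.0]
grip_width: 0.0518
grasp_force: 14.3
```

```bash
python3 -c "
from h import *
shot('c10')"|grep -v lev
```

```text
[-23.4   3.5  44.2 116.5  -2.8  61.  -58.9] [ 0.4444 -0.1819  0.1212] clamp [[-75.7  -1.1]] [-1.7997e+02 -1.0000e-02  8.9800e+00] 18.8833
top pad [314, 265, 6, 18, 49] [[51.0, -19.6], [54.3, -1.4], [57.9, 19.9]] 0.062
top jaw [319, 263, 8, 20, 60] [[36.0, -20.4], [41.2, 1.0], [45.0, 21.4]] 0.066
top tin 308 [[60.3, -28.2], [79.9, -0.5], [94.5, 26.0]]
wrist pad [55, 189, 23, 50, 709] [[51.9, -21.4], [54.4, -6.0], [60.4, 10.7]] 0.061
wrist jaw [71, 186, 28, 53, 992] [[36.3, -24.6], [38.7, -8.6], [44.8, 9.0]] 0.066
wrist jaw [34, 188, 28, 61, 203] [[60.1, -22.4], [61.8, -2.5], [70.0, 14.3]] 0.065
wrist tin 2653 [[59.9, -28.3], [69.8, -6.3], [83.9, 19.7]]
```

View pics/c10.png

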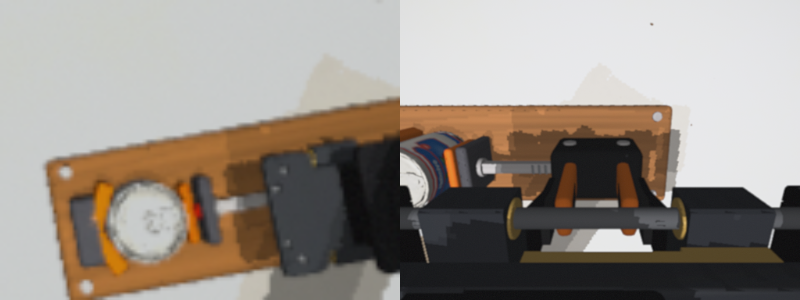

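```bash
python3 -c "
from h import *
o=env.get_obs();print(o['grip_width'],o['grasp_force']);print(env.sign_off())"
```

```text
0.051423974794734324 14.272219687700272
the job is handed in; nothing more can be done
None
```

The tin stands upright in the V, pressed by the sprung pad with about 6.5 mm of the 12 mm red rod pushed in; the arm is still squeezing the levers (about 14 N), and the job was handed in at about 19 s.

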